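Tip the magnetic base onto its foot and switch it on

TASK

The black magnetic base has been left standing on end on the steel plate. Push it over with the fingertips where it stands, so that it comes down on its bright ground foot with the red lever on top, and only then push the red lever right over to its other stop to switch the magnet on. Do not pick up, carry or drag the base away, leave everything else where it is, and finish with the hand clear.

Things in the scene. Friction and masses are not known exactly. Their poses are not given: they have to be found in the camera images.
- magbase: black magnetic base, block 45 x 50 x 100 mm (own x, y, z), 0.5 to 0.95 kg, standing on end on the plate, facing any way. Origin: centre of the end it stands on; own z up its length. Own +x points out of the bright ground foot (two bright rails, brass strip between) at x = +22.5 mm; the opposite black face, x = -22.5 mm, has the red lever low and a small post hole high.
- base_center (a point): centre of the magnetic base's block
- base_foot (a point): centre of the ground foot face; when the base lies on its foot this is at the plate's top (12 mm above the bench), own +x points down and the lever face is on top, 45 mm above the plate
- base_edge (a point): middle of the edge between the foot and the end it stands on: pushed high on the lever face along own +x, the base tips about this edge and goes over by itself beyond about 25 degrees (top moved some 45 mm)
- switch_pivot (a point): pivot of the red lever, 3 mm out of the lever face, 35 mm from the end the base stands on, halfway across
- switch_tip (a point): centre of the 12 mm red ball at the lever's end, 28 mm from the pivot; the lever's rod is 8 mm thick
- switch (a joint): the red lever's angle in rad: 0 at the off stop, leaning 0.6 rad towards the end the base stands on; 0.6 straight out of the face; 1.2 at the on stop, leaning 0.6 rad the other way (towards own +z). Stiff, stays where left; 1.5 to 2.5 N at the ball moves it along the base's length.
- plate: flat ground steel plate fixed on the bench, 320 x 320 x 12 mm thick; origin at the centre of its underside, on the bench, so its top is at 12 mm
- dial: chrome dial indicator lying flat, case 56 mm across and 22 mm high, 36 mm stem; origin under its middle
- pad_a: white nylon soft-jaw pad, 24 x 60 x 35 mm high; origin under its centre
- pad_b: the other white nylon soft-jaw pad, the same size; origin under its centre
- setblock: steel setup block with holes, 50 x 75 x 25 mm high; origin under its centre
- greasepot: small grey pot with a blue cap, 54 mm across and 55 mm high; origin under its centre
- tapwrench: steel tap wrench lying on the mat, 200 mm long, 18 mm high; origin under its middle, long axis its y
Mind the look-alikes: they are no part of the job. Of the things like the magbase, leave any that is orange or turquoise; of the rest the larger one is meant.

How it is judged:
On the way, in this order (a step that is already met when the one before it is completed fails the run):
1. the base lies on its foot, lever on top and still off (angle between magbase's own x axis and vertical above 3 rad and height (world z) of base_foot below 0.016 m and value of joint switch below 0.5 rad), for 0.2 s.
2. the lever is pushed over to on, the base on its foot (angle between magbase's own x axis and vertical above 3 rad and height (world z) of base_foot below 0.016 m and value of joint switch above 1 rad), for 0.2 s.
At the end, for the whole second after the job is handed in: The base lies at rest flat on its foot on the plate (within 0.14 rad, foot centre under 4 mm above the plate and within 150 mm of the plate's centre along each side), and the red lever is at 1.0 rad or more (all of step 2 and x of base_foot in the frame of plate between -0.15 and 0.15 m and y of base_foot in the frame of plate between -0.15 and 0.15 m and linear speed of magbase below 0.02 m/s); the robot touches nothing.
It fails at once if the base is lifted (its centre more than 70 mm above the plate) (height (world z) of base_center above 0.082 m).
It fails at once if the base is carried or dragged off (its tipping edge more than 70 mm from where it stood) (distance of base_edge from where it was at the start of the episode above 0.07 m).
It fails at once if another thing is moved more than 15 mm (distance of any of dial, pad_a, pad_b, setblock, greasepot, tapwrench from where it was at the start of the episode above 0.015 m).
It also fails if it takes over 42 s, if anything falls off the work surface, if the arm or the gripper's body presses on something with over 40 N, if the wrist force passes 120 N, or if a joint passes its speed limit or range.

ROBOT

A 6-joint arm with a two-finger parallel gripper is mounted at the origin on the work surface. World frame = base frame: x ahead of the robot, y to its left, z up, the work surface at z = 0. Lengths are in m, angles in rad, forces in N, time in s.
With the tool pointing down it reaches from about 0.275 to 0.85 m from the base axis. Payload 5.2 kg.
Tool frame: the origin (TCP) lies between the finger pads; the fingertips stand 17 mm ahead of it and the grasp point (between the pads) lies 2 mm behind it; z points along the fingers, x is the direction in which the jaws open and shut, and the axes are right-handed (so a half turn about z gives the same grasp; the last joint's range is limited). The gripper opens to 85 mm and grips with 20 to 120 N. Pads are 22 mm wide; open, the fingers measure 114 mm over their backs; the gripper's body (76 mm by 85 mm) begins 54 mm behind the grasp point. The pads swing forward as they close: fully open they stand 13 mm farther back than shut.
Start: joints at [-1.357, 0.259, 1.535, -0, 1.348, -0.203], TCP at [0.223, -0.503, 0.248] pointing down, gripper open.
Joint ranges: [-3.14, 3.14], [-0.91, 2.08], [0.19, 2.58], [-1.22, 4.36], [0.22, 2.71], [-3.12, 3.12]. Speed limits (rad/s): [2.57, 2.57, 3.14, 3.14, 3.14, 3.14].

INTERFACE

Orientations are given as a unit quaternion [x, y, z, w].
In Python, from rig import readout, imaging, bot, spotter gives the robot as it stands. The module is installed in compiled form; this text tells all that it offers.
- The arm moves only by the tool apply_moves, never from a script. Its argument "moves" is a list of rows, each a list of 3 entries, a list of its own where there are three numbers: the shift along the tool's x, y, z in cm, then the turn about the tool's z in degrees, then the opening, from -1 (shut) to 1 (fully open), so that 0 is half open. In form: [[[x, y, z], spin, fingers], ...]. A call has exactly 5 rows; each row shifts and turns the commanded pose from where the row before left it, along the tool's axes as they then stand; what a row does not reach is not made up. A row lasts 1/12 s, in which the tool goes at most 41.7 mm and 7.16 degrees, less where a joint would pass 70% of its speed; a pose out of reach is approached as far as the arm can. A call with a gripper value outside its range is refused whole. The fingers move at their own pace and stop on an object; the grip force is fixed at half the most. Time passes only in rows, so rows that do not move let the fingers close, or fill a call up. It gives the time, the measured TCP pose, the force and the opening at its end, in the units of the state.
- readout.get_state(): the state, without advancing time (a new reading comes with each control period).
- imaging.capture(name): name is "scene" or "top" or "wrist"; returns the picture (420x560x3 uint8, red, green, blue); there is no depth.
- imaging.camera_model(name): a dict with "camera_matrix" (3x3 intrinsics, pixels), "extrinsics" (4x4, takes a point from camera to world coordinates); the wrist camera has in their place "mount" (4x4, takes a point from camera to tool coordinates, whose origin is the TCP and whose axes are the tool frame's). Camera axes: x right, y down, z forward; pixel columns grow to the right and rows downward; lengths in m; the calibration is good to about 2 mm. The wrist camera is an equidistant fisheye: a pixel r from the principal point sees the ray r / f radians off the axis. A picture is of the moment at which its call begins: read the wrist's pose just before it. camera_model takes no time and is no camera call.
- bot.sign_off(): hands the job in, once; it reports no verdict.
Trained networks look in the newest picture that a camera, given by its name, has taken for a name from the list of things; names that differ only in an ending like _2 or _b are one class to them, and where a whole thing is asked for, a point or a joint stands for the part that bears it (a point fixed in the world has none). Each returns a list of dicts, best first, with "p" (0 to 1); they miss things now and then, are a little off and sometimes report something else, mostly with a low value. They report only what shows in the picture. A call takes as long as a camera call. They do not tell look-alikes from the thing itself.
- spotter.boxes_of(camera, thing): "location" ([x, y, z] in m, in world coordinates, good to about 4 mm: the middle of the surface that is visible of it).
- spotter.landmark_of(camera, thing): "location" ([x, y, z] in m, in world coordinates, good to about 4 mm: a listed point, or the origin of a listed thing).
The state is a dict: "time": time; "joint_pos": joint angles; "qvel": joint speeds; "joint_efforts": joint torques, N m; "position": TCP position; "ee_rot": TCP orientation; "wrist_force": force on the tool from outside, world axes, zero at the start; "moment": the same for the moment, N m; "finger_gap": opening from 0.0 (shut) to 1.0 (fully open).
Only numpy, scipy, OpenCV 4.12 (cv2) and the standard library are available. Lean on these libraries where they do the work, as an engineer would, in place of code of your own. Each camera call takes 0.05 s, during which the arm holds its last target. There are 200 camera calls.

## Working session

There is one attempt and no reset: what is moved stays moved. The work goes in short steps, Python scripts to look and compute and a tool call to move; the robot and the scene stay as the last step left them, time stands still between calls to the robot, and variables do not carry over. Pictures are saved under pics/ and viewed, about 8 in all and at most 12, crops included, and the job is handed in when it is done.

Besides the shell and the picture viewer there is one more tool, called after "Request:" as name(argument=value, ...) on one line, values as JSON. apply_moves: Moves the arm, as the interface text tells. Its arguments: {"type":"object","properties":{"moves":{"type":"array","items":{"type":"array"}}},"required":["moves"]}

```bash
mkdir -p pics && python3 - <<'E'
from rig import readout, imaging, bot, spotter
import cv2, numpy as np
s=readout.get_state(); print(s['time'],s['position'],s['ee_rot'],s['finger_gap'])
for c in ('scene','top'):
    im=imaging.capture(c); cv2.imwrite(f'pics/{c}0.png',im[:,:,::-1])
    for t in ('magbase','switch_tip','switch_pivot','base_edge','base_center','base_foot','plate'):
        for d in spotter.landmark_of(c,t)[:3]: print(c,t,round(d['p'],2),np.round(d['location'],3))
    m=imaging.camera_model(c); print(np.round(m['camera_matrix'],1).tolist(),np.round(m['extrinsics'],3).tolist())
print(readout.get_state()['time'])
E
```

```text
0.0 [ 0.22255226 -0.50238641  0.24746202] [ 8.38113868e-01 -5.45494518e-01 -6.83241344e-04 -6.39327327e-04] 0.9995006536308373
scene magbase 0.89 [0.328 0.09  0.   ]
scene magbase 0.85 [0.605 0.053 0.013]
scene magbase 0.79 [ 0.818 -0.063  0.004]
scene switch_tip 0.64 [ 0.605 -0.289  0.02 ]
scene switch_tip 0.61 [ 0.795 -0.082  0.011]
scene switch_tip 0.51 [0.363 0.077 0.014]
scene switch_pivot 0.98 [0.62  0.075 0.046]
scene switch_pivot 0.93 [0.348 0.081 0.026]
scene switch_pivot 0.74 [ 0.608 -0.264  0.032]
scene base_edge 0.93 [ 0.314  0.098 -0.002]
scene base_edge 0.82 [ 0.827 -0.052  0.   ]
scene base_edge 0.8 [0.586 0.044 0.014]
scene base_center 0.97 [0.602 0.058 0.065]
scene base_center 0.96 [ 0.817 -0.057  0.033]
scene base_center 0.65 [ 0.614 -0.241  0.049]
scene base_foot 0.92 [ 0.827 -0.047  0.034]
scene base_foot 0.9 [0.314 0.1   0.037]
scene base_foot 0.89 [0.587 0.041 0.058]
scene plate 0.87 [ 0.58   0.079 -0.001]
scene plate 0.4 [0.584 0.042 0.06 ]
scene plate 0.29 [0.586 0.045 0.014]
[[495.2, 0.0, 278.7], [0.0, 495.2, 201.7], [0.0, 0.0, 1.0]] [[0.849, 0.417, -0.324, 0
[... 348 characters left out ...]
t 0.89 [ 0.808 -0.073  0.024]
top switch_pivot 0.78 [0.62  0.079 0.045]
top switch_pivot 0.72 [ 0.606 -0.27   0.034]
top base_edge 0.94 [0.585 0.042 0.008]
top base_edge 0.68 [0.315 0.093 0.001]
top base_edge 0.63 [ 0.83  -0.051 -0.002]
top base_center 0.98 [0.601 0.059 0.065]
top base_center 0.9 [ 0.613 -0.241  0.052]
top base_center 0.82 [ 0.818 -0.06   0.031]
top base_foot 0.92 [0.316 0.104 0.038]
top base_foot 0.91 [ 0.621 -0.218  0.051]
top base_foot 0.74 [0.586 0.04  0.062]
top plate 0.72 [0.578 0.073 0.001]
[[521.9, 0.0, 278.9], [0.0, 521.9, 209.7], [0.0, 0.0, 1.0]] [[0.026, -0.989, 0.146, 0.406], [-1.0, -0.027, -0.005, 0.068], [0.009, -0.146, -0.989, 1.244], [0.0, 0.0, 0.0, 1.0]]
0.8
```

View pics/scene0.png

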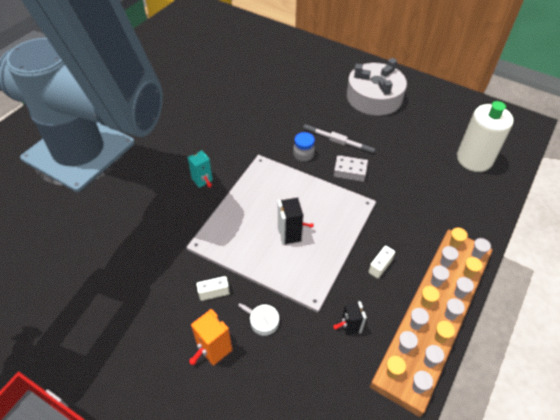

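View pics/top0.png

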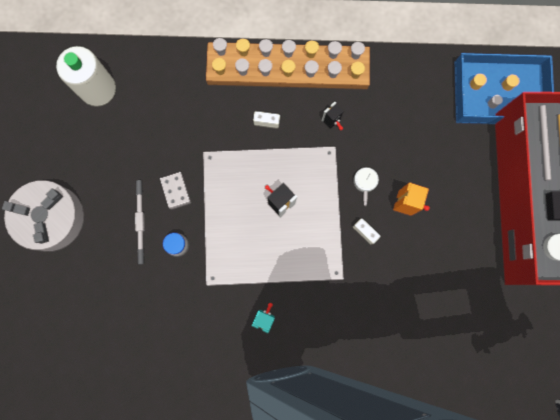

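The scene shows the target base on the plate, at about (290,222) in the scene view and (281,198) in the top view. Its lever points to world (+x,+y), so own +x is about azimuth -135°. The turquoise and orange ones, and the small black one at (353,318), are look-alikes. I'll shut the fingers and align tool y with the push direction.

Request:
apply_moves(moves=[[[0, 0, 0], -7, -1], [[0, 0, 0], -7, -1], [[0, 0, 0], -7, -1], [[-0.64, -3.6, 0], 0, -1], [[-0.64, -3.6, 0], 0, -1]])

```text
time: 1.22
position: [0.2642, -0.4435, 0.2479]
ee_rot: [0.923, -0.385, -0.0, -0.0]
wrist_force: [1.1, 1.1, 0.6]
finger_gap: 0.301
```

Request:
apply_moves(moves=[[[-0.64, -3.6, 0], 0, -1], [[-0.64, -3.6, 0], 0, -1], [[-0.64, -3.6, 0], 0, -1], [[-0.64, -3.6, 0], 0, -1], [[-0.64, -3.6, 0], 0, -1]])

```text
time: 1.63
position: [0.3703, -0.2918, 0.2485]
ee_rot: [0.923, -0.384, 0.0, 0.0]
wrist_force: [0.6, 0.2, 0.3]
finger_gap: -0.004
```

Request:
apply_moves(moves=[[[-0.64, -3.6, 0], 0, -1], [[-0.64, -3.6, 0], 0, -1], [[-0.64, -3.6, 0], 0, -1], [[-0.64, -3.6, 0], 0, -1], [[-0.64, -3.6, 0], 0, -1]])

```text
time: 2.05
position: [0.4754, -0.142, 0.2486]
ee_rot: [0.923, -0.384, 0.0, 0.0]
wrist_force: [0.6, -0.6, 0.6]
finger_gap: 0.003
```

Request:
apply_moves(moves=[[[-0.64, -3.6, 0], 0, -1], [[-0.64, -3.6, 0], 0, -1], [[-0.64, -3.6, 0], 0, -1], [[-0.64, -3.6, 0], 0, -1], [[-0.64, -3.6, 0], 0, -1]])

```text
time: 2.47
position: [0.5804, 0.0078, 0.2484]
ee_rot: [0.924, -0.384, 0.0, 0.0]
wrist_force: [0.8, -0.7, -0.3]
finger_gap: -0.001
```

Request:
apply_moves(moves=[[[-0.64, -3.6, 0], 0, -1], [[-0.64, -3.6, 0], 0, -1], [[-0.64, -3.6, 0], 0, -1], [[0, 0, 3], 0, -1], [[0, 0, 3], 0, -1]])

```text
time: 2.88
position: [0.645, 0.0982, 0.1894]
ee_rot: [0.924, -0.382, 0.003, -0.001]
wrist_force: [-1.0, -0.9, -1.0]
finger_gap: -0.004
```

```bash
python3 - <<'E'
from rig import readout, imaging, spotter
import cv2, numpy as np
s=readout.get_state(); print(s['time'],s['position'],s['ee_rot'],s['wrist_force'])
for c in ('wrist','scene'):
    im=imaging.capture(c); cv2.imwrite(f'pics/{c}1.png',im[:,:,::-1])
    for t in ('magbase','switch_tip','switch_pivot','base_edge','base_center','base_foot')[:6 if c=='wrist' else 0]:
        for d in spotter.landmark_of(c,t)[:2]: print(c,t,round(d['p'],2),np.round(d['location'],3))
a=cv2.imread('pics/wrist1.png'); b=cv2.imread('pics/scene1.png')[100:280,160:400]
cv2.imwrite('pics/b1.png',cv2.resize(b,None,fx=3,fy=3,interpolation=cv2.INTER_CUBIC))
E
```

```text
2.8833 [0.64504444 0.09824719 0.18942404] [ 0.92411833 -0.38209477  0.00272609 -0.00121599] [-0.97365525 -0.85635848 -0.97396229]
wrist magbase 0.82 [ 0.816 -0.059  0.   ]
wrist magbase 0.55 [0.604 0.059 0.016]
wrist switch_tip 0.94 [0.64  0.091 0.033]
wrist switch_tip 0.59 [ 0.792 -0.084  0.011]
wrist switch_pivot 0.87 [0.623 0.074 0.047]
wrist switch_pivot 0.69 [ 0.803 -0.07   0.023]
wrist base_edge 0.91 [ 0.827 -0.048  0.002]
wrist base_edge 0.33 [0.497 0.302 0.001]
wrist base_center 0.9 [ 0.816 -0.06   0.033]
wrist base_center 0.28 [0.622 0.077 0.046]
```

View pics/wrist1.png

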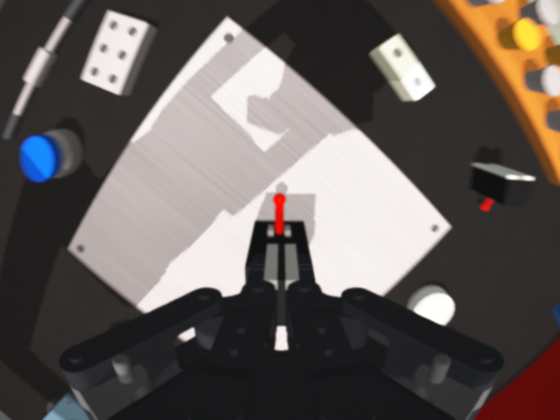

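View pics/b1.png

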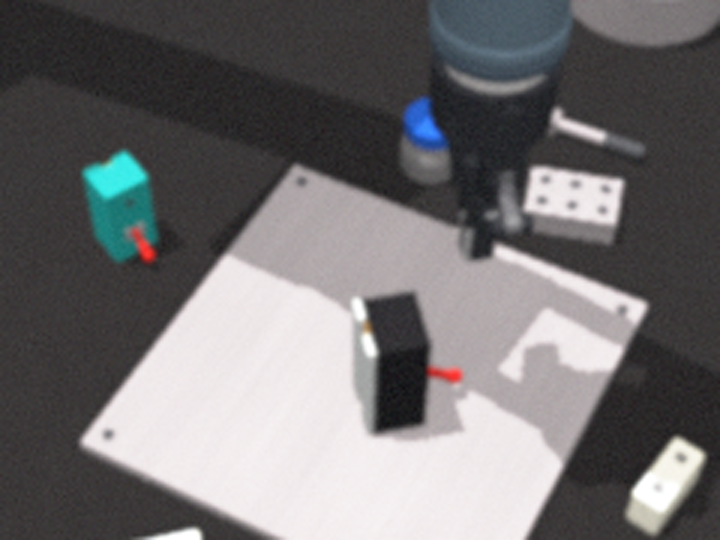

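The wrist view shows the lever straight along the tool's -y (column 279), so the alignment is good. The scene crop shows the fingertip at about (478,257), above the plate. I'll check the tip height from that.

```bash
python3 - <<'E'
from rig import imaging
import numpy as np
m=imaging.camera_model('scene');K=np.array(m['camera_matrix']);E=np.linalg.inv(np.array(m['extrinsics']))
for off in (0.017,0.030):
  for dx,dy in ((0,0),(.0,-.018),(.018,0),(-.018,0)):
    p=K@(E@[.645+dx,.098+dy,.1894-off,1])[:3]; p=p[:2]/p[2]; print(off,dx,dy,(p-[160,100])*3)
E
```

```text
0.017 0 0 [477.7978329  251.03293341]
0.017 0.0 -0.018 [464.63685156 268.45669496]
0.017 0.018 0 [501.49151854 262.01012135]
0.017 -0.018 0 [454.38024046 240.18365833]
0.03 0 0 [476.39998484 263.57560784]
0.03 0.0 -0.018 [463.35996617 280.94239173]
0.03 0.018 0 [499.84437819 274.51426504]
0.03 -0.018 0 [453.22603157 252.76313225]
```

Request:
apply_moves(moves=[[[0, 0, 2.4], 0, -1], [[0, 0, 2.4], 0, -1], [[0, 0, 2.4], 0, -1], [[0, 1, 0], 0, -1], [[0, 0.8, 0], 0, -1]])

```text
time: 3.7
position: [0.6289, 0.0825, 0.1163]
ee_rot: [0.924, -0.384, -0.001, 0.0]
wrist_force: [-0.8, 0.0, 0.1]
finger_gap: 0.002
```

Request:
apply_moves(moves=[[[0, 0.5, 0], 0, -1], [[0, 0.5, 0], 0, -1], [[0, 0.5, 0], 0, -1], [[0, 0.5, 0], 0, -1], [[0, 0.5, 0], 0, -1]])

```text
time: 4.12
position: [0.6125, 0.065, 0.1177]
ee_rot: [0.923, -0.384, 0.001, -0.0]
wrist_force: [1.3, 1.0, 1.7]
finger_gap: 0.005
```

Request:
apply_moves(moves=[[[0, 0.5, 0], 0, -1], [[0, 0.5, 0], 0, -1], [[0, 0.5, 0], 0, -1], [[0, 0.5, 0], 0, -1], [[0, 0.5, 0], 0, -1]])

```text
time: 4.53
position: [0.5936, 0.0475, 0.1159]
ee_rot: [0.923, -0.384, -0.001, 0.0]
wrist_force: [-0.0, 0.1, -0.2]
finger_gap: 0.002
```

```bash
python3 - <<'E'
from rig import readout, imaging, spotter
import cv2, numpy as np
s=readout.get_state(); print(s['time'],s['position'],s['wrist_force'])
im=imaging.capture('scene'); b=im[100:280,160:400,::-1]
for t in ('base_center','base_edge','switch_pivot','switch_tip'):
    for d in spotter.landmark_of('scene',t)[:4]: print(t,round(d['p'],2),np.round(d['location'],3))
cv2.imwrite('pics/b2.png',cv2.resize(b,None,fx=3,fy=3,interpolation=cv2.INTER_CUBIC))
E
```

```text
4.5333 [0.59358234 0.04745358 0.11589484] [-0.04076381  0.1487524  -0.2306542 ]
base_center 0.87 [0.328 0.092 0.037]
base_center 0.76 [ 0.817 -0.059  0.033]
base_center 0.64 [0.578 0.033 0.067]
base_center 0.6 [0.552 0.394 0.003]
base_edge 0.98 [0.586 0.043 0.011]
base_edge 0.93 [ 0.316  0.101 -0.001]
base_edge 0.78 [ 0.624 -0.218  0.   ]
base_edge 0.62 [ 0.828 -0.053  0.001]
switch_pivot 0.97 [ 0.802 -0.072  0.024]
switch_pivot 0.63 [ 0.609 -0.266  0.034]
switch_pivot 0.6 [0.348 0.085 0.031]
switch_pivot 0.59 [0.598 0.053 0.069]
switch_tip 0.54 [0.36  0.078 0.016]
switch_tip 0.51 [ 0.607 -0.288  0.02 ]
switch_tip 0.41 [ 0.796 -0.085  0.018]
switch_tip 0.39 [0.622 0.074 0.071]
```

View pics/b2.png

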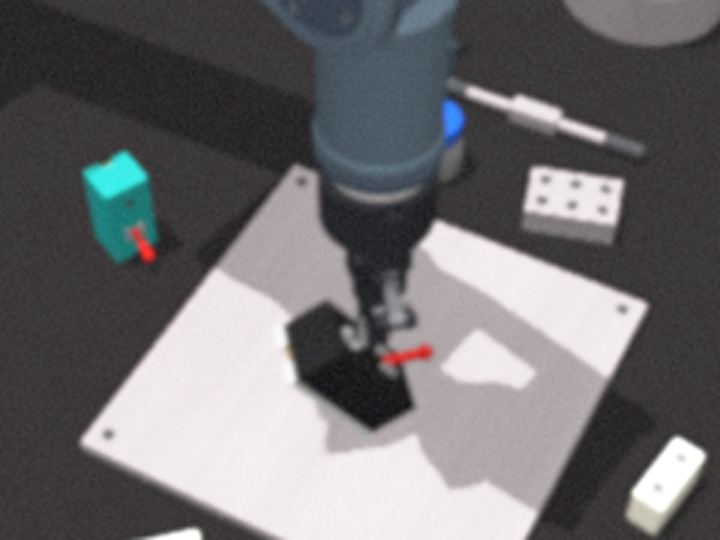

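It is past balance and falling, with the edge still in place. I'll raise the hand and back it off.

Request:
apply_moves(moves=[[[0, 0, -1], 0, -1], [[0, 0, -2], 0, -1], [[0, -1, -2], 0, -1], [[0, -2, 0], 0, -1], [[0, -2, 0], 0, -1]])

```text
time: 5.2
position: [0.6314, 0.0834, 0.1694]
ee_rot: [0.923, -0.384, 0.002, -0.001]
wrist_force: [-0.1, 0.3, -0.7]
finger_gap: -0.003
```

Request:
apply_moves(moves=[[[0, -2, 0], 0, -1], [[0, -1, 0], 0, -1], [[0, 0, 0], 0, -1], [[0, 0, 0], 0, -1], [[0, 0, 0], 0, -1]])

```text
time: 5.62
position: [0.6503, 0.1038, 0.1661]
ee_rot: [0.923, -0.384, -0.0, 0.0]
wrist_force: [-0.6, 0.9, -0.1]
finger_gap: -0.003
```

```bash
python3 - <<'E'
from rig import readout, imaging, spotter
import cv2, numpy as np
s=readout.get_state(); print(s['time'],s['position'],s['wrist_force'])
for c in ('scene','top','wrist'):
  im=imaging.capture(c)
  if c=='scene': b=im[100:280,160:400,::-1]
  for t in ('base_center','base_edge','switch_pivot','switch_tip'):
    for d in spotter.landmark_of(c,t)[:6]:
      l=np.array(d['location'])
      if np.linalg.norm(l[:2]-[.55,.01])<.1: print(c,t,round(d['p'],2),np.round(l,3))
cv2.imwrite('pics/b3.png',cv2.resize(b,None,fx=3,fy=3,interpolation=cv2.INTER_CUBIC))
E
```

```text
5.6167 [0.65030813 0.10380704 0.16614744] [-0.62440364  0.87829378 -0.14128895]
scene base_center 0.63 [0.552 0.003 0.038]
scene base_edge 0.84 [0.584 0.041 0.014]
scene switch_pivot 0.86 [0.557 0.016 0.06 ]
scene switch_pivot 0.29 [0.574 0.026 0.086]
scene switch_tip 0.39 [0.576 0.027 0.086]
scene switch_tip 0.19 [0.559 0.017 0.06 ]
top base_center 0.68 [0.551 0.008 0.038]
top switch_tip 0.48 [0.552 0.008 0.034]
top switch_tip 0.47 [0.57  0.026 0.087]
wrist base_center 0.69 [0.547 0.006 0.031]
wrist switch_pivot 0.62 [0.564 0.02  0.062]
wrist switch_tip 0.41 [0.574 0.026 0.084]
```

View pics/b3.png

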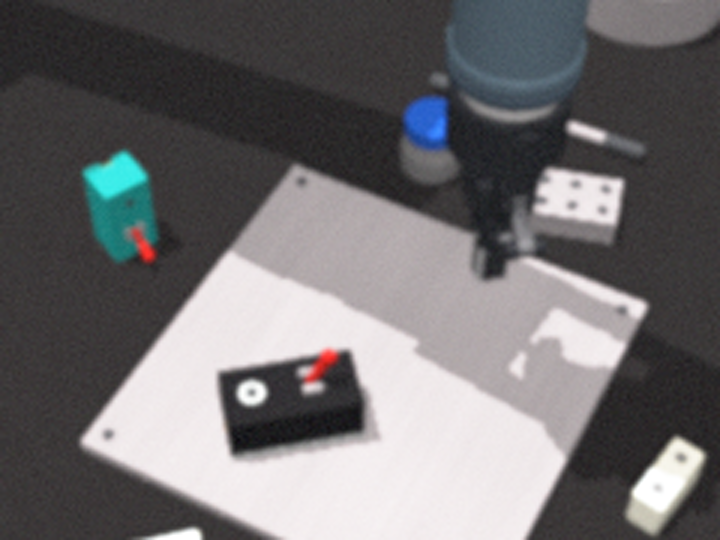

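The base lies on its foot, lever on top and still leaning to off, with the ball at about (0.574, 0.027, 0.084). Next I'll lower the tips to about 78 mm and push along tool +y.

Request:
apply_moves(moves=[[[0, 0, 2.4], 0, -1], [[0, 0, 2.4], 0, -1], [[0, 0, 2.3], 0, -1], [[0, 3, 0], 0, -1], [[0, 3, 0], 0, -1]])

```text
time: 6.78
position: [0.607, 0.0625, 0.0923]
ee_rot: [0.924, -0.383, -0.002, 0.001]
wrist_force: [0.1, -0.5, 0.4]
finger_gap: 0.001
```

Request:
apply_moves(moves=[[[0, 1.5, 0], 0, -1], [[0, 0.5, 0], 0, -1], [[0, 0.5, 0], 0, -1], [[0, 0.5, 0], 0, -1], [[0, 0.5, 0], 0, -1]])

```text
time: 7.2
position: [0.5844, 0.0375, 0.0957]
ee_rot: [0.924, -0.383, 0.001, -0.0]
wrist_force: [-0.0, -0.1, 0.9]
finger_gap: -0.001
```

Request:
apply_moves(moves=[[[0, 0.5, 0], 0, -1], [[0, 0.5, 0], 0, -1], [[0, 0.5, 0], 0, -1], [[0, 0.4, 0], 0, -1], [[0, 0, 0], 0, -1]])

```text
time: 7.62
position: [0.5695, 0.0233, 0.0952]
ee_rot: [0.923, -0.384, -0.0, 0.0]
wrist_force: [-0.2, -0.0, 0.2]
finger_gap: 0.002
```

```bash
cat > look.py <<'E'
from rig import readout, imaging, spotter
import cv2, numpy as np, sys
s=readout.get_state(); print(s['time'],s['position'],s['wrist_force'])
for c in ('scene','top','wrist'):
  im=imaging.capture(c)
  if c=='scene': b=im[100:280,160:400,::-1]
  for t in ('base_center','base_edge','switch_pivot','switch_tip'):
    for d in spotter.landmark_of(c,t)[:6]:
      l=np.array(d['location'])
      if np.linalg.norm(l[:2]-[.55,.01])<.1: print(c,t,round(d['p'],2),np.round(l,3))
cv2.imwrite(f'pics/{sys.argv[1]}.png',cv2.resize(b,None,fx=3,fy=3,interpolation=cv2.INTER_CUBIC))
E
python3 look.py b4
```

```text
7.6167 [0.56954515 0.02333807 0.0952371 ] [-0.22567768 -0.01277356  0.1709611 ]
scene base_center 0.65 [0.551 0.003 0.034]
scene base_edge 0.79 [0.582 0.043 0.014]
scene switch_pivot 0.92 [0.56  0.016 0.06 ]
scene switch_tip 0.41 [0.561 0.01  0.088]
top base_center 0.6 [0.549 0.005 0.037]
top switch_pivot 0.93 [0.562 0.018 0.056]
wrist base_center 0.18 [0.584 0.042 0.019]
wrist base_edge 0.89 [0.583 0.04  0.015]
```

View pics/b4.png

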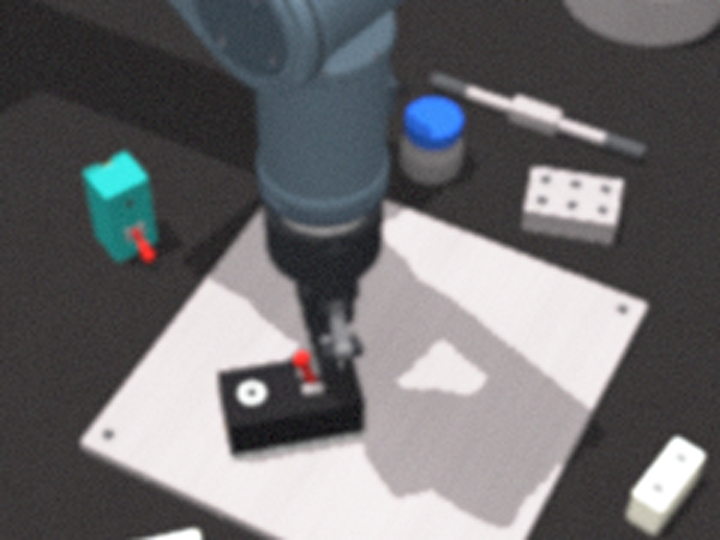

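The base hasn't slid and the lever is just past upright. I'll keep going to the stop.

Request:
apply_moves(moves=[[[0, 0.4, 0], 0, -1], [[0, 0.4, 0], 0, -1], [[0, 0.3, 0], 0, -1], [[0, 0.2, 0], 0, -1], [[0, 0, 0], 0, -1]])

```text
time: 8.78
position: [0.5616, 0.0147, 0.0959]
ee_rot: [0.923, -0.384, 0.001, -0.001]
wrist_force: [2.4, 1.2, -2.1]
finger_gap: 0.003
```

```bash
python3 look.py b5
```

```text
8.7833 [0.56161259 0.01468897 0.09592996] [ 2.36065768  1.24273269 -2.06906896]
scene base_center 0.88 [0.551 0.005 0.038]
scene base_edge 0.65 [0.584 0.039 0.013]
scene switch_pivot 0.67 [0.558 0.014 0.057]
scene switch_tip 0.41 [0.551 0.001 0.081]
scene switch_tip 0.25 [0.583 0.04  0.018]
top base_center 0.69 [0.547 0.006 0.037]
top base_edge 0.69 [0.583 0.039 0.009]
top switch_pivot 0.73 [0.558 0.018 0.059]
wrist base_center 0.89 [0.543 0.007 0.032]
wrist base_center 0.26 [0.578 0.085 0.001]
wrist base_edge 0.88 [0.58  0.04  0.015]
wrist switch_pivot 0.78 [0.563 0.017 0.06 ]
```

View pics/b5.png

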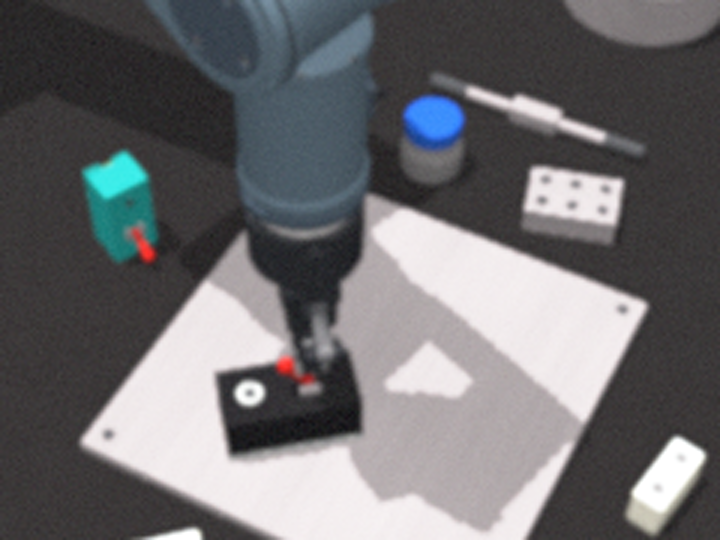

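The lever is near its on stop, with the ball about 16 mm past the pivot. I'll push a few mm more to be sure, then back off and up.

Request:
apply_moves(moves=[[[0, 0.3, 0], 0, -1], [[0, 0.3, 0], 0, -1], [[0, 0, 0], 0, -1], [[0, 0, 0], 0, -1], [[0, 0, 0], 0, -1]])

```text
time: 9.95
position: [0.5592, 0.0118, 0.0973]
ee_rot: [0.923, -0.384, 0.002, -0.002]
wrist_force: [6.3, 8.6, 9.8]
finger_gap: 0.001
```

Request:
apply_moves(moves=[[[0, -1, 0], 0, -1], [[0, -2, 0], 0, -1], [[0, -3, -1], 0, -1], [[0, -3, -3], 0, -1], [[0, -3, -3], 0, -1]])

```text
time: 10.37
position: [0.6393, 0.0947, 0.1624]
ee_rot: [0.923, -0.384, -0.003, 0.002]
wrist_force: [0.2, -0.3, -0.3]
finger_gap: 0.0
```

Request:
apply_moves(moves=[[[0, 0, -3], 0, -1], [[0, 0, -3], 0, -1], [[0, 0, 0], 0, -1], [[0, 0, 0], 0, -1], [[0, 0, 0], 0, -1]])

```text
time: 10.78
position: [0.6398, 0.0941, 0.2228]
ee_rot: [0.923, -0.384, -0.001, 0.001]
wrist_force: [-0.8, 0.4, -0.1]
finger_gap: 0.0
```

```bash
python3 look.py b6
```

```text
10.7833 [0.6398382  0.09407525 0.22275271] [-0.78232895  0.39355875 -0.12195493]
scene base_center 0.92 [0.55  0.004 0.035]
scene switch_pivot 0.68 [0.559 0.016 0.057]
scene switch_tip 0.47 [0.551 0.003 0.082]
scene switch_tip 0.21 [0.586 0.036 0.033]
top base_center 0.67 [0.548 0.007 0.038]
top base_edge 0.88 [0.586 0.039 0.006]
top switch_pivot 0.95 [0.559 0.014 0.059]
top switch_tip 0.51 [0.548 0.001 0.086]
```

View pics/b6.png

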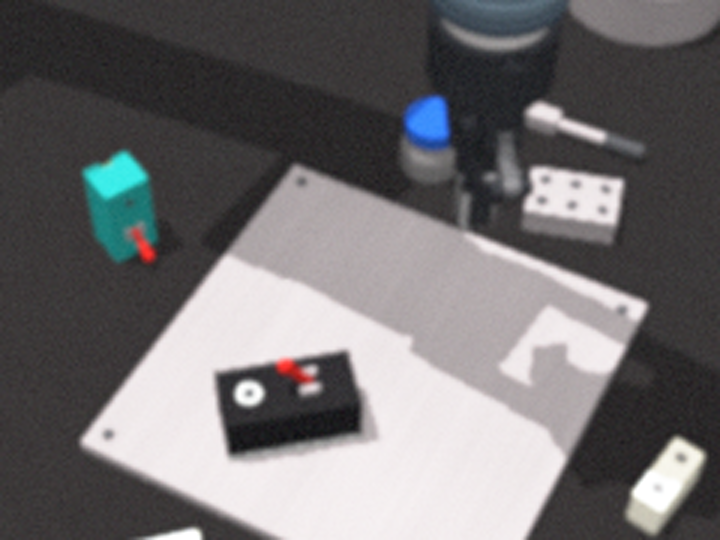

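The force rose from 2.7 N to about 10 N against the stop without sliding the base noticeably. The lever is on, the base is flat and the hand is clear, so I'll hand in.

```bash
python3 -c "
from rig import bot; print(bot.sign_off())"
```

```text
the job is handed in; nothing more can be done
None
```

I tipped the black base over where it stood, pushing high on its lever face with the shut fingertips. Then I pushed the red lever over to its on stop and handed the job in at about 11.4 s on the robot's clock (limit 42 s).

**Base:** the last picture shows it lying on its foot with the lever on top. The edge it tipped about was found within about 4 mm of where it stood, which is as close as the detections can tell.

**Lever:** it was still off when the base landed. At the end its ball was about 14–17 mm past the pivot towards own +z, against roughly 16 mm expected at the stop. The push force rose from about 2.7 N to about 10 N (sideways) there, with the base staying put.

**Hand:** it is well clear, with the fingertips about 0.2 m above the bench and a wrist force of about 1 N or less, which is sensor noise.

**Other things:** I touched nothing else, and what shows in the last picture is where it was. I did not measure the other things individually.

None of the checks failed. The detections varied by a few mm, and `base_edge` was missed by two of the three cameras in the last look. The wrist camera found none of the points I looked for by then. Sign-off gave no verdict.

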